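# Bring the ear defenders out of the tool chest

## Robot

A 7-joint arm with a two-finger parallel gripper is mounted at the origin on the work surface. World frame = base frame: x ahead of the robot, y to its left, z up, the work surface at z = 0. Lengths are in mm, angles in rad, forces in N, time in s.
With the tool pointing down it reaches from about 400 to 875 mm from the base axis. Payload 19.3 kg.
Tool frame: the origin (TCP) lies at the very end of the fingers, on their centre line; the grasp point (between the pads) lies 19 mm behind it (grip_point_offset is the z of the grasp point in the tool frame, in mm); z points along the fingers, y is the line along which they close (so a half turn about z gives the same grasp; the last joint's range is limited). The gripper opens to 85 mm and grips with 20 to 120 N. Pads are 22 mm wide; open, the fingers measure 114 mm over their backs; the gripper's body (76 mm by 85 mm) begins 54 mm behind the grasp point. The pads swing forward as they close: fully open they stand 13 mm farther back than shut.
Start: joints at [1.182, 0.521, -0.036, 1.599, 0.021, 1.021, -0.113], TCP at [195.864, -593.508, 231.291] pointing down, gripper open.
Joint ranges: [-2.91, 2.91], [-0.3, 2.13], [-1.5, 1.42], [0.17, 2.43], [-1.26, 4.41], [0.16, 1.93], [-2.52, 2.52]. Speed limits (rad/s): [1.89, 1.89, 2.39, 2.39, 3.01, 3.01, 3.01].

## Interface

Orientations are given as a 3x3 rotation matrix whose columns are the frame's x, y, z axes.
In Python, from workcell import movep, movel, goto_joints, open_gripper, clamp, wait, inverse_kinematics, read_state, camera, PlanningError, finish_job, grip_point_offset gives the robot as it stands. Calls block until the motion is done:
- movep(position, orientation): joint-space move of the TCP to a pose.
- movel(position, frame=None, max_speed=150, guard=None): straight line of the TCP; frame=None keeps the orientation; max_speed is the mean speed in mm/s. With guard (N) it stops when the force on the tool has changed by that much, and returns True; else False.
- goto_joints(angles): joint-space move.
- open_gripper() and clamp(): open the fingers fully, or close them until they stop; the grip force is fixed at half the most.
- wait(seconds).
- inverse_kinematics(position, orientation): joint angles nearest the present ones, or None.
- read_state(): the state.
- camera(name): name is "scene" or "side" or "wrist"; returns a dict with "image" (384x512x3 uint8, blue, green, red), "range_z" (384x512 float32, mm along the optical axis (not along the pixel's ray), 0 where there is no reading), "fx", "fy", "cx", "cy" (pixels), "cam_to_world" (4x4, takes a point from camera to world coordinates). Camera axes: x right, y up, looking along -z (the intrinsics and any distortion apply to the point x, -y, -z); pixel columns grow to the right and rows downward; lengths in mm; the calibration is good to about 2 mm. A picture is of the moment at which its call begins.
A pose or a line that the arm cannot do raises PlanningError and nothing moves.
- finish_job(): hands the job in; it is judged then, once.
The state is a dict: "time": time; "qpos": joint angles; "qvel": joint speeds; "joint_efforts": joint torques, N m; "eef_pos": TCP position; "tool_rot": TCP orientation; "ft_force": force on the tool from outside, world axes, zero at the start; "torque": the same for the moment, N m; "finger_gap": finger opening in mm; "gripper_force": force on a finger pad.
Only numpy, scipy, OpenCV 4.12 (cv2) and the standard library are available. Lean on these libraries where they do the work, as an engineer would, in place of code of your own. Each camera call takes 0.05 s, during which the arm holds its last target. There are 200 camera calls.

## Task

Set up the toy workshop for play: pull the chest's wide drawer open as far as it goes, take out the child's ear defenders and hang them by their headband over the peg board's wooden rail, one ear cup on each side. Leave that drawer open, the two narrow drawers shut and the other things where they are.

Things in the scene. Friction and masses are not known exactly. Their poses are not given: they have to be found in the camera images.
- chest: Low fixed birch chest, 240 deep (x) x 400 wide (y) x 155 mm high; origin at the middle of its underside, z up. Drawers face its -x (the robot): the wide deep one on the +y part, two narrow ones, one above the other, on the -y part. Shut drawer fronts (12 mm boards) reach 132 mm before the origin. A jar and a doll stand on its top, 60 mm or more behind its front edge.
- drawer (a joint): Wide drawer, m pulled out: 0 shut, 0.135 at its stop; slides to the chest's -x against about 3 N of friction, stays where left, starts 0 to 15 mm open. Front 222 wide, its top edge 141 mm above the work surface. Its front compartment, 96 (x) by 182 mm (y), floor 30 mm above the work surface, side walls and rear divider 100 mm, holds the ear defenders; play bolts are fixed in the rear one.
- drawer_handle (a point): Middle of the wide drawer's bar pull: a level wooden dowel, 12 mm thick, 110 mm long along the chest's y, its axis 40 mm before the drawer front, 120 mm above the work surface (35 mm below the chest's top). Its two posts are 41 mm either side of this point; free above and below. Moves with the drawer; axes as the chest's.
- narrow_upper (a joint): Upper narrow drawer (front 132 mm wide, 70 mm dowel pull), m pulled out: 0 shut. To stay shut.
- narrow_lower (a joint): Lower narrow drawer, same width, m pulled out: 0 shut. To stay shut.
- muffs: Child's ear defenders, rigid, 0.12 to 0.21 kg: two grey cups on a black arched headband; 128 mm over the cups (y), 46 in x, 104 high, 79 clear between the cups. Stands on its cups' flat undersides, arch in its y-z plane; origin midway between the cups at their undersides. Starts in the wide drawer's front compartment, its y along the chest's y to 0.1 rad.
- muffs_crown (a point): Top middle of the ear defenders' headband, 104 mm above the cups' undersides. Here the 24 mm wide, 5 mm thick band carries a firm rubber pad 30 mm wide (x), 50 mm long (y), 15 mm thick, reaching from this point down; it can be gripped across x. Axes as muffs.
- rail_mid (a point): Middle of the peg board's rail, on its axis: a level birch dowel, 16 mm thick, 270 mm long along this frame's y (z up), 180 mm above the work surface. Level dowels 120 mm either side of this point join it to the board, whose face is 122 mm off at +x. Free above, below and before it. The fixed board (640 x 300 mm, robot's left) has toy tools beside the rail, standing out under 45 mm.
- mallet: Wooden mallet, 190 mm, lying right of the chest. Leave it.
- teacup: White cup, 74 mm wide, 65 high, right of the chest. Leave it.
- toy_car: Wooden toy car, 110 mm long, 55 high, between chest and board. Leave it.
- play_nut: Wooden play nut, ring of 60 mm, 20 high, between chest and board. Leave it.
- kokeshi: Wooden doll, 108 mm high, standing on the chest. Leave it.
- peg_jar: Clear jar, 54 mm wide, 70 high, standing on the chest. Leave it.
- play_block: Wooden block 70 x 35 x 35 mm, right of the chest. Leave it.

How it is judged (in metres and radians):
On the way:
1. the wide drawer is pulled out to within 20 mm of its stop (value of joint drawer above 0.115 m), for 0.2 s.
At the end, for the whole second after the job is handed in: Wide drawer open to within 25 mm of its stop, narrow ones under 20 mm; ear defenders at rest over the rail: crown top 10 to 36 mm above its axis, within 35 mm across and 100 mm along of its middle, band square across it to 0.5 rad, cups down to 0.45 rad of upright (value of joint drawer above 0.11 m and y of muffs_crown in the frame of rail_mid between -0.1 and 0.1 m and x of muffs_crown in the frame of rail_mid between -0.035 and 0.035 m and z of muffs_crown in the frame of rail_mid between 0.01 and 0.036 m and angle between muffs's own z axis and vertical below 0.45 rad and angle between the x axis of muffs and the y axis of rail_mid, either way round below 0.5 rad and linear speed of muffs below 0.03 m/s and angular speed of muffs below 0.4 rad/s and value of joint each of narrow_upper, narrow_lower below 0.02 m); the robot touches nothing.
It fails at once if a narrow drawer is pulled more than 30 mm open (value of joint any of narrow_upper, narrow_lower above 0.03 m).
It fails at once if one of the other loose things is moved more than 40 mm (distance of any of mallet, teacup, toy_car, play_nut, kokeshi, peg_jar, play_block from where it was at the start of the episode above 0.04 m).
It also fails if it takes over 54 s, if anything falls off the work surface, if the arm or the gripper's body presses on something with over 40 N, if the wrist force passes 120 N, or if a joint passes its speed limit or range.

## Working session

There is one attempt and no reset: what is moved stays moved. The work goes in short steps, each a Python script; the robot and the scene stay as the last script left them, time stands still between calls to the robot, and variables do not carry over. Pictures are saved under pics/ and viewed, at most 10 in all, crops included, and the job is handed in when it is done.

```bash
mkdir -p pics; ls; cat > h.py <<'E'
import numpy as np, cv2
from workcell import *
def cloud(c):
    z=c["range_z"].astype(float); v,u=np.mgrid[:z.shape[0],:z.shape[1]]
    p=np.stack([(u-c["cx"])/c["fx"]*z,-(v-c["cy"])/c["fy"]*z,-z,np.ones_like(z)],-1)
    w=p@np.array(c["cam_to_world"]).T
    w=w[...,:3]; w[z<=0]=np.nan
    return w
E
python3 - <<'E'
from h import *
a=[]
for n in("scene","side"):
    c=camera(n); a.append(c["image"]); np.savez("pics/"+n,**{k:c[k] for k in c if k!="name"})
    print(n,{k:(np.round(c[k],3).tolist()) for k in c if k not in("image","range_z")}, (c["range_z"]>0).mean())
    cv2.imwrite(f"pics/{n}.png",cv2.resize(c["image"],(800,600)))
E
```

```text
pics
scene {'fx': 377.839, 'fy': 377.839, 'cx': 256.023, 'cy': 187.744, 'cam_to_world': [[0.372, 0.876, -0.307, 296.439], [-0.928, 0.353, -0.118, -213.457], [0.005, 0.329, 0.944, 1114.297], [0.0, 0.0, 0.0, 1.0]]} 0.9962259928385416
side {'fx': 372.337, 'fy': 372.337, 'cx': 257.045, 'cy': 190.633, 'cam_to_world': [[0.466, 0.835, -0.292, 230.108], [-0.885, 0.442, -0.15, -269.43], [0.004, 0.328, 0.945, 1350.443], [0.0, 0.0, 0.0, 1.0]]} 0.9959462483723959
```

View pics/scene.png

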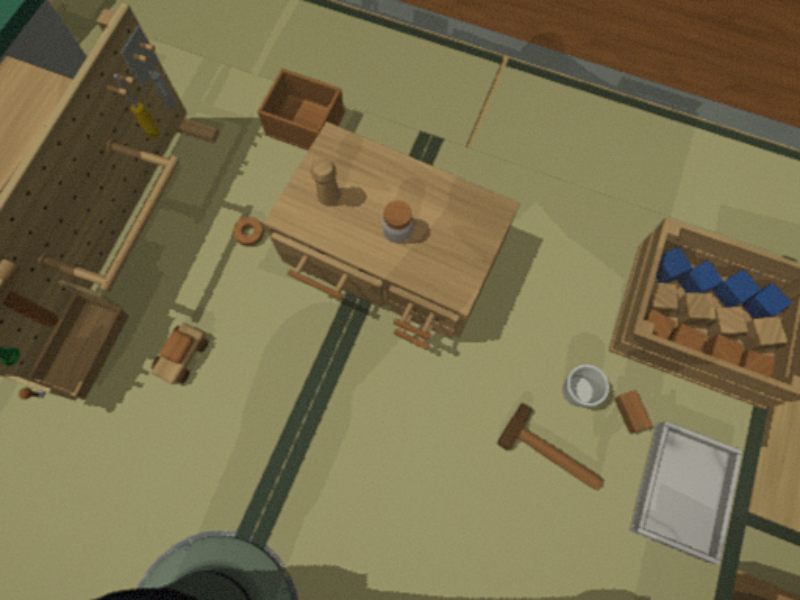

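View pics/side.png

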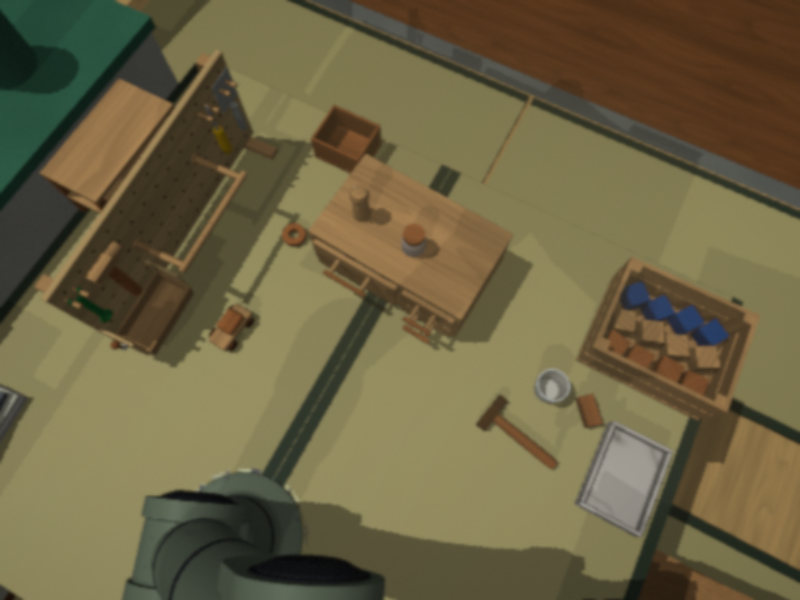

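The scene view (800x600) shows the chest top with corners at about (330,125), (518,205), (460,310) and (268,222). The wide drawer's bar runs (290,273) to (342,298) and the rail runs (106,282) to (172,160). The side view agrees. Next I'll get positions from both depth clouds.

```bash
python3 - <<'E'
from h import *
S=1.5625
for n,polyc,polyr,hp in(("scene",[(330,120),(525,205),(462,335),(262,225)],[(106,282),(172,160)],[(290,273),(342,298)]),("side",[(370,155),(515,235),(460,322),(308,235)],[(182,265),(242,176)],[(326,277),(368,298)])):
    c=dict(np.load(f"pics/{n}.npz")); w=cloud(c)
    def mask(p,g=None):
        m=np.zeros(w.shape[:2],np.uint8)
        p=(np.array(p)/S).astype(np.int32)
        if g: cv2.line(m,tuple(map(int,p[0])),tuple(map(int,p[1])),1,g)
        else: cv2.fillPoly(m,[p],1)
        return m>0
    q=w[mask(polyc)]; q=q[(q[:,2]>145)&(q[:,2]<165)]
    r=cv2.minAreaRect(q[:,:2].astype(np.float32)); print(n,"top z",np.median(q[:,2]),r,np.round(cv2.boxPoints(r),0).tolist())
    for nm,p,zr in(("rail",polyr,(165,205)),("handle",hp,(105,135))):
        q=w[mask(p,9)]; q=q[(q[:,2]>zr[0])&(q[:,2]<zr[1])]
        l=cv2.fitLine(q[:,:2].astype(np.float32),cv2.DIST_HUBER,0,.01,.01).ravel()
        t=(q[:,:2]-l[2:])@l[:2]
        print(nm,len(q),"z",np.percentile(q[:,2],[5,50,95]).round(1),"yaw",np.arctan2(l[1],l[0]).round(3),"mid",(l[2:]+l[:2]*(t.min()+t.max())/2).round(1),"len",np.ptp(t).round(1))
s=read_state();print(s["time"],s["tool_rot"],grip_point_offset)
E
```

```text
scene top z 155.72123467630064 ((741.2905883789062, -22.473419189453125), (400.75506591796875, 254.56492614746094), 86.1590576171875) [[601.0, -214.0], [855.0, -231.0], [882.0, 169.0], [628.0, 186.0]]
rail 651 z [180.2 186.7 190.4] yaw 0.048 mid [556.  368.8] len 269.5
handle 178 z [120.9 125.3 128.9] yaw 1.495 mid [579.   57.9] len 109.5
side top z 156.59523147332993 ((746.225830078125, -26.398101806640625), (395.0942687988281, 247.63677978515625), 85.97474670410156) [[609.0, -215.0], [856.0, -232.0], [884.0, 162.0], [637.0, 179.0]]
rail 407 z [179.9 187.4 192.3] yaw 0.048 mid [558.  368.7] len 268.7
handle 112 z [121.6 126.9 130.8] yaw 1.501 mid [581.1  56.9] len 108.7
0.1 [[ 9.49616979e-01  3.13412625e-01 -3.45448952e-04]
 [ 3.13412809e-01 -9.49616598e-01  8.53276960e-04]
 [-6.06162866e-05 -9.18554416e-04 -9.99999576e-01]] -18.700000000000003
```

```bash
cat >> h.py <<'E'
yaw=-0.073
def ori(yw,s=1):
    y=s*np.array([np.cos(yw),np.sin(yw),0]); z=np.array([0,0,-1.]); return np.stack([np.cross(y,z),y,z],1)
cx=np.array([np.cos(yaw),np.sin(yaw),0]); cy=np.array([-np.sin(yaw),np.cos(yaw),0])
def st(): 
    s=read_state(); print("t",round(s["time"],2),"p",np.round(s["eef_pos"],1),"F",np.round(s["ft_force"],1),"gap",round(s["finger_gap"],1),"gf",np.round(s["gripper_force"],1)); return s
E
python3 - <<'E'
from h import *
H=np.array([580,57.5,0]); c=H-29*cx
for s in(1,-1):
    R=ori(yaw,s)
    for p in(c+[0,0,230],c+[0,0,86],c-135*cx+[0,0,86],c-135*cx+[0,0,230]):
        q=inverse_kinematics(p,R); print(s,None if q is None else np.round(q,2))
s=-1 if inverse_kinematics(c+[0,0,86],ori(yaw,1)) is None else 1
best=min((k for k in(1,-1) if inverse_kinematics(c-135*cx+[0,0,86],ori(yaw,k)) is not None),key=lambda k:abs(inverse_kinematics(c-135*cx+[0,0,86],ori(yaw,k))[6]))
print("best",best)
R=ori(yaw,best)
movep(c+[0,0,230],R); st()
print(movel(c+[0,0,86],max_speed=120,guard=8)); st()
E
```

```text
1 [ 0.26  0.48 -0.65  1.77  0.33  1.01 -0.59]
1 [ 0.15  0.65 -0.5   1.88  0.46  0.72 -0.7 ]
1 [ 0.17  0.52 -0.61  2.21  0.56  0.56 -0.93]
1 [ 0.47  0.31 -0.93  2.07  0.31  0.91 -0.7 ]
-1 [ 0.61  0.72 -1.27  1.75  0.73  1.24  2.21]
-1 [-0.85  0.92  1.02  1.93 -1.01  0.92 -2.52]
-1 [-0.97  0.7   0.93  2.26 -0.99  0.67 -2.51]
-1 [ 0.7   0.44 -1.26  2.06  0.5   1.    2.25]
best 1
t 2.73 p [551.2  58.7 229.9] F [-0.2  0.6  0.3] gap 85.2 gf 0.0
False
t 4.08 p [551.4  59.6  86.6] F [-0.9  1.1 -0.5] gap 85.1 gf 0.0
```

```bash
python3 - <<'E'
from h import *
p=np.array(read_state()["eef_pos"])
print(movel(p-100*cx,max_speed=100)); st()
try: print(movel(p-152*cx,max_speed=40,guard=10))
except PlanningError as e: print(e); print(movel(p-140*cx,max_speed=40,guard=10))
s=st(); p2=np.array(s["eef_pos"])
movel(p2+8*cx,max_speed=60)
print(movel(p2+8*cx+[0,0,210],max_speed=150)); st()
c=camera("wrist"); np.savez("pics/w1",**c); cv2.imwrite("pics/w1.png",c["image"])
c=camera("scene"); np.savez("pics/s2",**c); cv2.imwrite("pics/s2.png",cv2.resize(c["image"][90:290,40:310],None,fx=2.9,fy=2.9))
E
```

```text
False
t 5.22 p [452.   67.   86.6] F [-0.1  0.6 -0.1] gap 85.0 gf 0.0
True
t 6.23 p [408.7  70.2  86.9] F [6.  0.9 1.3] gap 85.6 gf 2.7
False
t 8.07 p [416.4  69.6 296.3] F [ 0.2 -0.7 -0.8] gap 85.4 gf 0.0
```

View pics/w1.png

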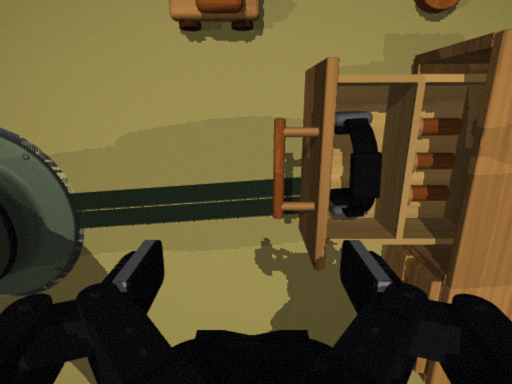

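View pics/s2.png

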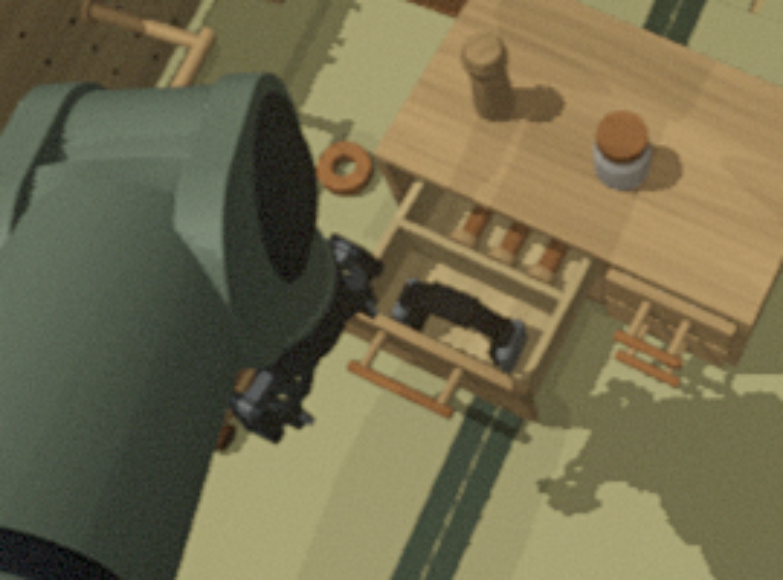

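The wide drawer is open. In the wrist view the black band spans (352..380, 115..212), the cups are at (355,122) and (342,205), and the front board is at columns 303 to 338. The muffs sit towards the front of the compartment. Now I'll measure the crown from both views.

```bash
python3 - <<'E'
from h import *
for n,(u0,u1,v0,v1) in(("w1",(328,392,105,222)),("s2",(172,225,180,220))):
    c=dict(np.load(f"pics/{n}.npz")); w=cloud(c)[v0:v1,u0:u1].reshape(-1,3); g=c["image"][v0:v1,u0:u1].reshape(-1,3).max(1)
    m=(g<60)&(w[:,2]>60)&(w[:,2]<145); q=w[m]
    print(n,m.sum(),"zmax",np.percentile(q[:,2],[50,90,98]).round(1))
    t=q[q[:,2]>np.percentile(q[:,2],95)-9]
    C=np.stack([t@cx,t@cy],1).astype(np.float32); r=cv2.minAreaRect(C); print("crown top rect (chest axes)",r, "world",(r[0][0]*cx+r[0][1]*cy).round(1))
    C=np.stack([q@cx,q@cy],1).astype(np.float32); print("all band",cv2.minAreaRect(C))
    a=cloud(c).reshape(-1,3); X=a@cx;Y=a@cy; f=(a[:,2]>136)&(a[:,2]<146)&(X>430)&(X<600)&(abs(Y-95)<60)
    print("front top x",np.percentile(X[f],[5,50,95]).round(1),"handle/front z",np.nanmedian(a[f,2]))
    d=(a[:,2]>94)&(a[:,2]<105)&(X>480)&(X<640)&(abs(Y-100)<100)&(c["image"].reshape(-1,3).max(1)>80)
    print("100-high: x",np.percentile(X[d],[5,50,95]).round(1),"y",np.percentile(Y[d],[2,50,98]).round(1))
st()
E
```

```text
w1 3187 zmax [124.5 134.  134.7]
crown top rect (chest axes) ((529.5767211914062, 97.55875396728516), (30.189298629760742, 61.64657974243164), 4.354410648345947) world [535.3  58.7   0. ]
all band ((546.6414184570312, 92.6106185913086), (76.58676147460938, 138.09686279296875), 2.3164761066436768)
front top x [478.4 483.5 489.2] handle/front z 140.4125562491993
100-high: x [512.4 588.4 628.5] y [  2.9 131.9 199.2]
s2 435 zmax [123.9 135.5 137.6]
crown top rect (chest axes) ((529.4208984375, 93.82949829101562), (25.909042358398438, 58.01935577392578), 3.3943727016448975) world [534.9  55.    0. ]
all band ((525.4615478515625, 91.9129638671875), (34.13316345214844, 122.04306030273438), 5.465034484863281)
front top x [479.7 486.  536.4] handle/front z 140.9827961245457
100-high: x [508.1 589.6 629.2] y [  1.4  72.6 198.5]
t 8.18 p [416.5  69.7 296.4] F [-0.3 -0.9 -0.6] gap 85.8 gf 0.0
```

```bash
python3 - <<'E'
from h import *
R=ori(-0.005); c=(529.5+22.5)*cx+96*cy
movep(c+[0,0,230],R); st()
movel(c+[0,0,160],max_speed=150)
print(movel(c+[0,0,111],max_speed=50,guard=5)); st()
c2=camera("wrist"); np.savez("pics/w2",**c2); cv2.imwrite("pics/w2.png",c2["image"])
E
```

```text
t 8.85 p [557.1  55.9 229.5] F [-0.4  0.5 -0.2] gap 85.5 gf 0.0
False
t 10.6 p [557.7  55.5 111.3] F [ 0.4 -0.1  0.2] gap 85.5 gf 0.0
```

View pics/w2.png

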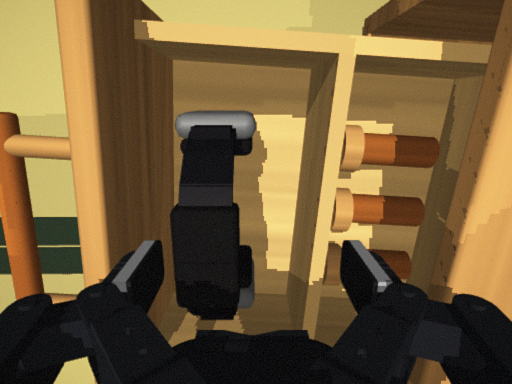

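The front finger is at (140,270), between the front board and the pad at (175..240, 205..310), and it touches nothing. Next I'll clamp and lift.

```bash
python3 - <<'E'
from h import *
clamp(); s=st()
p=np.array(s["eef_pos"]); 
movel(p+[0,0,30],max_speed=60); st()
movel(p+[0,0,185],max_speed=150); st()
for n in("wrist","scene"):
    c=camera(n); np.savez("pics/3"+n,**c)
    cv2.imwrite(f"pics/3{n}.png",c["image"])
a=cv2.imread("pics/3wrist.png");b=cv2.imread("pics/3scene.png"); cv2.imwrite("pics/3.png",cv2.resize(np.hstack([a,b]),(800,300)))
E
```

```text
t 11.21 p [557.5  55.5 111.2] F [-2.6 -0.3  5.4] gap 29.9 gf 58.7
t 11.86 p [557.5  55.4 141.2] F [-0.4  0.7 -1.9] gap 30.2 gf 59.3
t 13.04 p [557.2  55.4 295.4] F [-0.1 -0.  -2. ] gap 30.1 gf 59.4
```

View pics/3.png

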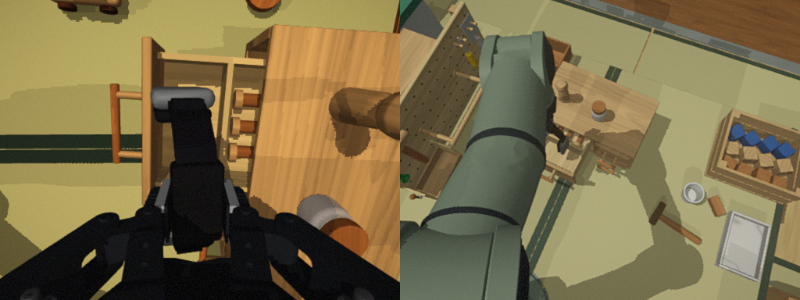

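The muffs are held: gap 30, weight about 2 N. The cup at (185,98) is shifted slightly towards -x of the pad at (198,210). I'll measure the tilt and crown in the hand.

```bash
python3 - <<'E'
from h import *
c=dict(np.load("pics/3wrist.npz")); w=cloud(c); im=c["image"]; p=np.array([557.2,55.4,295.4])
r=w-p
for (v,u) in [(125,235),(125,270),(140,245),(160,250),(180,255),(200,255),(220,255),(240,255),(260,255),(280,250),(300,250)]: print(v,u,im[v,u],r[v,u].round(1))
m=(abs(r[...,0])<45)&(abs(r[...,1])<75)&(r[...,2]>-110)&(r[...,2]<40)
vv,uu=np.where(m)
for v in range(105,320,15):
    k=vv==v
    if k.any(): q=r[v,uu[k]]; print(v,"u",uu[k].min(),uu[k].max(),"x",q[:,0].min().round(1),q[:,0].max().round(1),"y",np.median(q[:,1]).round(1),"z",np.percentile(q[:,2],[5,50,95]).round(1))
E
```

```text
125 235 [57 56 58] [ -9.4  60.  -22.6]
125 270 [76 81 83] [  9.6  59.6 -26.5]
140 245 [22 15 21] [-3.8 53.6 -9. ]
160 250 [21 17 22] [-1.3 46.   4.7]
180 255 [16 11 19] [ 0.9 38.3 12. ]
200 255 [11 13 12] [ 0.9 29.9 15.2]
220 255 [21 22 23] [ 0.8 23.7 23.4]
240 255 [16 18 16] [ 0.7 15.1 25. ]
260 255 [15 13 15] [ 0.7  5.3 24.4]
280 250 [ 6  9 12] [-1.6 -4.9 24.3]
300 250 [8 9 7] [ -1.6 -15.1  24.6]
120 u 192 273 x -39.4 11.4 y 62.6 z [-28.  -23.5 -20.1]
135 u 196 272 x -31.0 11.1 y 56.0 z [-27.4  -9.6  -6.3]
150 u 198 269 x -30.5 9.4 y 49.7 z [-23.8  -1.4   1.1]
165 u 220 272 x -15.1 8.9 y 43.9 z [4.4 6.  8.4]
180 u 221 275 x -14.7 10.1 y 38.3 z [ 9.6 12.2 13.3]
195 u 223 277 x -13.3 10.7 y 32.4 z [13.9 15.5 17.7]
210 u 218 285 x -15.6 14.1 y 27.3 z [18.5 20.9 22.1]
225 u 218 286 x -15.5 14.3 y 22.0 z [21.3 24.9 26.9]
240 u 196 307 x -28.0 26.2 y 14.0 z [ 7.8 22.8 26.6]
255 u 187 316 x -29.1 27.5 y 7.9 z [21.8 24.7 31.5]
270 u 206 297 x -18.8 17.2 y 1.0 z [22.  25.5 37.7]
285 u 210 293 x -17.3 15.7 y -6.7 z [21.9 25.3 37.8]
300 u 211 292 x -22.6 15.6 y -14.9 z [21.4 24.9 37.6]
315 u 222 267 x -18.5 7.4 y -33.7 z [ 1.4 11.6 17.3]
```

```bash
python3 - <<'E'
from h import *
R=ori(0.048); T=np.array([557,369,305.])
p=np.array(read_state()["eef_pos"]); 
print(movel(p+[0,0,10],max_speed=60)); print(movel(T,frame=R,max_speed=110)); s=st()
c=camera("wrist"); np.savez("pics/w4",**c); cv2.imwrite("pics/w4.png",c["image"])
w=cloud(c).reshape(-1,3); q=w[(w[:,2]>183)&(w[:,2]<195)&(abs(w[:,1]-369)<25)&(abs(w[:,0]-557)<140)]
print(len(q), "x",np.percentile(q[:,0],[1,99]).round(),cv2.fitLine(q[:,:2].astype(np.float32),cv2.DIST_HUBER,0,.01,.01).ravel(),np.percentile(q[:,2],[50,95]))
E
```

```text
False
False
t 16.44 p [557.1 368.7 305. ] F [-0.4  0.1 -1.4] gap 29.7 gf 59.4
4097 x [424. 686.] [9.9906886e-01 4.3144688e-02 5.5398254e+02 3.7505154e+02] [186.5090131  188.08291919]
```

View pics/w4.png

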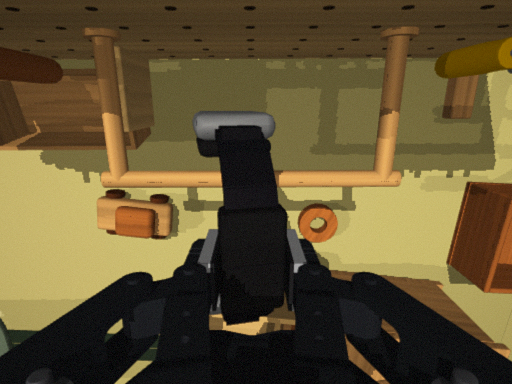

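The muffs are above the rail, with the cup at (234,125) beyond it and the rail at row 179. I'll recheck the rail's y away from the side dowels, then lower and release.

```bash
python3 - <<'E'
from h import *
c=dict(np.load("pics/w4.npz")); w=cloud(c).reshape(-1,3)
q=w[(w[:,2]>170)&(w[:,2]<195)&(abs(w[:,1]-369)<30)&(abs(w[:,0]-557)<100)&(abs(w[:,0]-557)>35)]
l=cv2.fitLine(q[:,:2].astype(np.float32),cv2.DIST_HUBER,0,.01,.01).ravel()
y=l[3]+(557-l[2])*l[1]/l[0]; print(l,"y557",y)
y=(y+369)/2 if abs(y-369)<6 else 369
T=np.array([557,y,0])
movel(T+[0,0,305],max_speed=60)
movel(T+[0,0,215],max_speed=100)
g=movel(T+[0,0,187],max_speed=25,guard=4); s=st(); print(g,y)
if g: movel(np.array(s["eef_pos"])+[0,0,1],max_speed=20)
open_gripper(); wait(0.3); s=st()
movel(np.array(s["eef_pos"])+[0,0,90],max_speed=60); wait(.5); st()
c=camera("wrist"); np.savez("pics/w5",**c); cv2.imwrite("pics/w5.png",c["image"])
E
```

```text
[9.9861914e-01 5.2534323e-02 5.5748187e+02 3.7521295e+02] y557 375.1876
t 18.82 p [556.9 369.  187.6] F [-0.8 -0.8  7. ] gap 29.9 gf 64.2
True 369
t 19.96 p [557.  369.  188.7] F [-0.2 -0.5  0.1] gap 85.3 gf 0.0
t 22.11 p [557.  369.  278.7] F [ 0.8 -0.1  0.1] gap 85.7 gf 0.0
```

View pics/w5.png

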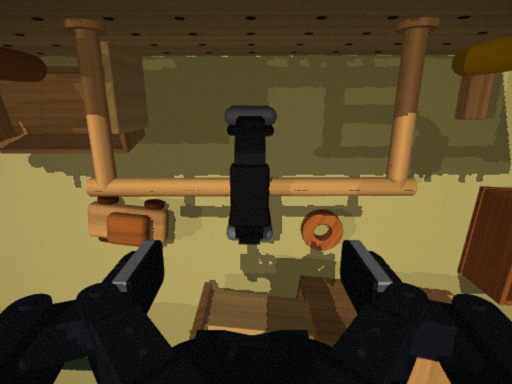

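The muffs hang over the rail, with the pad at (250,200), the rail at row 187 and a cup on each side. I'll check tilt, rest, and the drawers before handing in.

```bash
python3 - <<'E'
from h import *
s=read_state(); movel(np.array(s["eef_pos"])+[0,0,60],max_speed=100)
movep([430,-150,330],ori(0.048)); wait(.3); st()
cs=[camera(n) for n in("scene","side")]
for c in cs:
    w=cloud(c).reshape(-1,3); g=c["image"].reshape(-1,3).max(1)
    q=w[(abs(w[:,0]-557)<28)&(abs(w[:,1]-369)<80)&(w[:,2]>100)&(g<70)]
    print(len(q),"zmax",np.percentile(q[:,2],[90,98]).round(1))
    for a in range(300,440,12):
        k=q[abs(q[:,1]-a)<6]
        if len(k)>3: print(a,np.median(k[:,0]).round(),np.percentile(k[:,2],80).round(),end=' | ')
    X=w@cx;Y=w@cy; f=(w[:,2]>136)&(w[:,2]<146)&(X>430)&(X<600)&(abs(Y-95)<60); print("\nfront",np.percentile(X[f],[5,50,95]).round(1))
cv2.imwrite("pics/6.png",cv2.resize(np.hstack([c["image"][60:300,:340] for c in cs]),(800,282)))
E
```

```text
t 25.14 p [ 430.2 -149.7  330. ] F [ 0.2  0.1 -0. ] gap 85.5 gf 0.0
642 zmax [204.  205.9]
312 554.0 158.0 | 324 552.0 182.0 | 336 555.0 194.0 | 348 553.0 203.0 | 360 554.0 205.0 | 372 552.0 205.0 | 384 550.0 204.0 | 396 553.0 204.0 | 408 545.0 188.0 | 420 541.0 173.0 | 432 540.0 173.0 | 
front [480.  485.3 491.3]
411 zmax [204.8 206.9]
300 546.0 151.0 | 312 558.0 157.0 | 324 556.0 182.0 | 336 557.0 195.0 | 348 556.0 205.0 | 360 552.0 206.0 | 372 554.0 207.0 | 384 555.0 206.0 | 396 557.0 204.0 | 408 547.0 188.0 | 420 541.0 172.0 | 432 540.0 158.0 | 
front [482.4 487.9 493.2]
```

View pics/6.png

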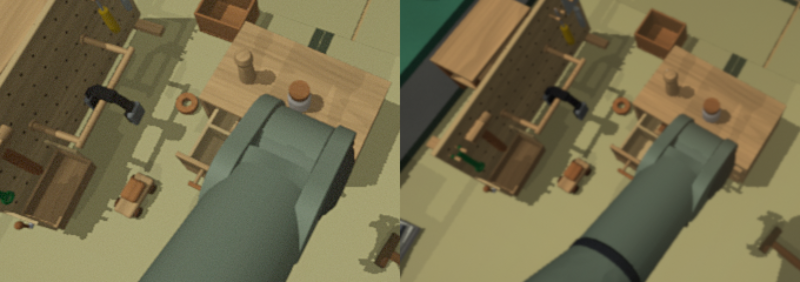

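The muffs hang level over the rail: crown z is about 205, or 25 above the axis, and y is about 369. The drawer is still open and the other things look undisturbed, so I'm handing it in.

```bash
python3 -c "
from workcell import *
print(finish_job())"
```

```text
the job is handed in; nothing more can be done
None
```

The wide drawer is pulled open to its stop, the ear defenders hang level over the rail with one cup on each side, and the job is handed in at about 25 s (no verdict came back).

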